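# Clamp a sample chip in the spectrometer's sample press

## Robot

A 6-joint arm with a two-finger parallel gripper is mounted at the origin on the work surface. World frame = base frame: x ahead of the robot, y to its left, z up, the work surface at z = 0. Lengths are in m, angles in rad, forces in N, time in s.
With the tool pointing down it reaches from about 0.2 to 0.875 m from the base axis. Payload 3.4 kg.
Tool frame: the origin (TCP) lies at the very end of the fingers, on their centre line; the grasp point (between the pads) lies 19 mm behind it; z points along the fingers, y is the line along which they close (so a half turn about z gives the same grasp; the last joint's range is limited). The gripper opens to 94 mm and grips with 3 to 60 N. Pads are 16 mm wide; open, the fingers measure 119 mm over their backs; the gripper's body (75 mm by 177 mm) begins 78 mm behind the grasp point.
Start: joints at [-1.444, 0.276, 1.505, -0, 1.361, -0.121], TCP at [0.141, -0.557, 0.205] pointing down, gripper open.
Joint ranges: [-2.89, 2.89], [-0.75, 2.08], [0.22, 2.7], [-1.18, 4.32], [0.11, 2.71], [-2.7, 2.7]. Speed limits (rad/s): [2.57, 2.57, 3.14, 3.14, 3.14, 3.14].

## Interface

Orientations are given as a unit quaternion [x, y, z, w].
In Python, from cell import env gives the robot as it stands.
- The arm moves only by the tool servo_tool, never from a script. Its argument "targets" is a list of rows, each a list of 2 entries, a list of its own where there are three numbers: the shift along the world's x, y, z in m, then the turn about the world's z in degrees. A call has 1 to 12 rows; each row shifts and turns the commanded pose from where the row before left it; what a row does not reach is not made up. A row lasts 1/12 s, in which the tool goes at most 41.7 mm and 7.16 degrees, less where a joint would pass 70% of its speed; a pose out of reach is approached as far as the arm can. A call is refused whole if a number of a shift passes 0.0417 or a number of a turn 7.16, either way. A call with a gripper value outside its range is refused whole. "claw" is the finger opening in m, from 0 to 0.094, set as the call begins (left out, the last holds). The fingers move at their own pace and stop on an object; "squeeze" is the grip in N (left out, the last holds). Time passes only in rows, so rows that do not move let the fingers close. It gives the time, the measured TCP pose, the force, the opening and the grip force at its end, in the units of the state.
- env.observe(): the state, without advancing time (a new reading comes with each control period).
- env.capture(name): name is "scene" or "top" or "wrist"; returns a dict with "color" (480x640x3 uint8, red, green, blue), "depth" (480x640 float32, m along the optical axis (not along the pixel's ray), 0 where there is no reading), "mtx" (3x3 intrinsics, pixels), "distortion" ([k1, k2, p1, p2, k3] as OpenCV has them; the pictures are not rectified), "world_from_camera" (4x4, takes a point from camera to world coordinates); the wrist camera has in their place "T_tool_cam" (4x4, takes a point from camera to tool coordinates, whose origin is the TCP and whose axes are the flange's). Camera axes: x right, y down, z forward; pixel columns grow to the right and rows downward; lengths in m; the calibration is good to about 2 mm. A picture is of the moment at which its call begins: read the wrist's pose just before it.
- env.sign_off(): hands the job in; it is judged then, once.
The state is a dict: "time_s": time; "qpos": joint angles; "dq": joint speeds; "effort": joint torques, N m; "eef_pos": TCP position; "orientation": TCP orientation; "contact_force": force on the tool from outside, world axes, zero at the start; "wrist_torque": the same for the moment, N m; "opening": finger opening in m; "finger_force": force on a finger pad.
Only numpy, scipy, OpenCV 4.12 (cv2) and the standard library are available. Lean on these libraries where they do the work, as an engineer would, in place of code of your own. Each camera call takes 0.05 s, during which the arm holds its last target. There are 200 camera calls.

## Task

Push the sample slide with the yellow chip along its channel, gently, until it is fully home against the red stop under the press. Then turn the blue press knob clockwise until the foot first touches the chip, add one quarter turn (90 degrees) more and no more than that, since the chip cracks if over-tightened, and let go. Leave everything else on the bench as it is.

Things in the scene. Friction and masses are not known exactly. Their poses are not given: they have to be found in the camera images.
- press: White press, fixed. Origin at bench height on the vertical screw axis; x points along the channel to the stop. Column 50 x 30 mm, 105 high, centred 88 mm to +y; its arm, 44 mm wide, underside 75, top 105 mm up, ends 22 mm to -y. Under it hangs a sprung, non-turning foot with rubber face, 22 mm across, at first 1 to 6.5 mm above the level of the chip's top (not known how much).
- knob_grip (a point): Centre of the knob's blue grip bar, on the screw axis 133 mm above the bench; the knob never rises or sinks. Bar 50 mm long along the point's x, 14 mm thick along y, its top 16 mm above this point, standing on a black disc (54 mm across) whose top is 17 mm below this point. White mark on top at the -x end.
- knob (a joint): Knob angle, rad, growing clockwise seen from above, which lowers the foot 16 mm per turn. Starts within 0.3 of zero (zero marks nothing), turns to 6.5, stays where left. Friction 0.22 N m; touch adds 0.10 N m within 10 degrees, then 0.04 N m per rad as the foot's spring yields. Friction reverses if a stopping hand turns it back even slightly: compare readings taken the same way.
- slide: Loose metal slide, 180 x 60 x 10 mm, 0.3 to 0.52 kg, in the channel. Origin on its underside below the chip's centre; x points to the stop; the plate reaches from 135 mm behind to 45 mm ahead of the origin. Starts 30 to 60 mm short of home.
- slide_chip (a point): Centre of the top face of the yellow polymer chip (26 x 26 x 5 mm) fixed on the slide, 15 mm above the slide's underside.
- slide_tab (a point): Grip point in the black upright tab of the slide, 110 mm behind the chip: tab 34 mm along the slide's x, 12 mm thick along y, 45 mm high from the plate's top (26 mm below this point) to 19 mm above it.
- home (a point): Fixed point of the bed where the centre of the chip's top lies when the slide is fully home; x points along the channel to the stop. Bed 84 mm wide, its floor about 20 mm above the bench, a side rail 2 mm clear of the slide on each side and 9 mm high over the floor. The bed's height under the press varies by some mm.
- stop: Fixed red stop bar across the end of the channel, 12 x 62 x 14 mm, origin under its centre, 51 mm beyond home.
- spare: A second, loose slide of the same kind with a green chip, lying on the bench; leave alone.
- beaker: Loose glass beaker, 68 mm across, 90 mm high; leave alone.
- washbottle: Loose white bottle with blue cap, 60 mm across, 150 mm high; leave alone.
- jar: Loose amber jar, 52 mm across, 60 mm high; leave alone.
- pen: Loose black pen, 140 mm long, on the sheet of paper; leave alone.
- tray: Loose white tray, 130 x 90 x 30 mm; leave alone.
Not all that is in view belongs to the job. Leave any orange or purple look-alike of the press alone.

How it is judged:
By the outcome, as a careful person would: the job done as asked, in the order asked, and still so for the second after the job is handed in, with the robot touching nothing.
It also fails if it takes over 72 s, if anything falls off the work surface, if the arm or the gripper's body presses on something with over 40 N, if the wrist force passes 120 N, or if a joint passes its speed limit or range.

## Working session

There is one attempt and no reset: what is moved stays moved. The work goes in short steps, Python scripts to look and compute and a tool call to move; the robot and the scene stay as the last step left them, time stands still between calls to the robot, and variables do not carry over. Pictures are saved under pics/ and viewed, at most 10 in all, crops included, and the job is handed in when it is done.

Besides the shell and the picture viewer there is one more tool, called after "Emit:" by a JSON object that holds its "fn" and its "kwargs", one argument or row to a line. servo_tool: Moves the arm, as the interface text tells. Its arguments: {"type":"object","properties":{"targets":{"type":"array","items":{"type":"array"}},"claw":{"type":"number"},"squeeze":{"type":"number"}},"required":["targets"]}

```bash
mkdir -p pics; cat > h.py <<'E'
import numpy as np, cv2
from cell import env
def cap(n):
    s=env.observe(); c=env.capture(n)
    if n=='wrist':
        from scipy.spatial.transform import Rotation as R
        T=np.eye(4);T[:3,:3]=R.from_quat(s['orientation']).as_matrix();T[:3,3]=s['eef_pos']
        c['world_from_camera']=T@c['T_tool_cam']
    return c
def save(c,f,crop=None,k=1):
    im=c['color'][:,:,::-1]
    if crop: im=im[crop[1]:crop[3],crop[0]:crop[2]]
    cv2.imwrite('pics/'+f,cv2.resize(im,None,fx=k,fy=k,interpolation=cv2.INTER_CUBIC))
def rays(c,uv):
    p=cv2.undistortPoints(np.array(uv,float).reshape(-1,1,2),c['mtx'],np.array(c['distortion'])).reshape(-1,2)
    d=np.c_[p,np.ones(len(p))]; T=c['world_from_camera']
    return T[:3,3],d@T[:3,:3].T
def atz(c,uv,z):
    o,d=rays(c,uv); return o+d*((z-o[2])/d[:,2])[:,None]
def bydepth(c,uv):
    o,d=rays(c,uv); z=np.array([c['depth'][int(round(v)),int(round(u))] for u,v in uv]); return o+d*z[:,None]
def tri(o1,d1,o2,d2):
    A=np.c_[d1,-d2]; s=np.linalg.lstsq(A,o2-o1,rcond=None)[0]
    a,b=o1+d1*s[0],o2+d2*s[1]; return (a+b)/2,np.linalg.norm(a-b)
E
python3 - <<'E'
from h import *
import pickle
np.set_printoptions(precision=4,suppress=True)
s=env.observe(); print(s)
C={n:cap(n) for n in('scene','top')}
pickle.dump(C,open('c0.pkl','wb'))
for n in C: save(C[n],n+'0.png',k=1.25); print(n,C[n]['world_from_camera'],C[n]['mtx'])
E
```

```text
{'time_s': 0.0, 'qpos': array([-1.444 ,  0.2766,  1.5061,  0.    ,  1.3607, -0.121 ]), 'dq': array([-0.0013, -0.0005,  0.0014,  0.0001,  0.0024,  0.0015]), 'effort': array([  0.0015, -40.4586, -23.7231,   0.0704,   0.0346,  -0.0001]), 'eef_pos': array([ 0.1409, -0.5569,  0.2046]), 'orientation': array([ 0.9923,  0.1236, -0.    , -0.0009]), 'contact_force': array([ 0.4456, -0.1657,  0.4153]), 'wrist_torque': array([-0.0222,  0.0234, -0.0113]), 'finger_force': 0.0, 'opening': 0.09396577663604183}
scene [[ 0.0776  0.6373 -0.7667  1.4883]
 [ 0.9969 -0.0416  0.0663 -0.0492]
 [ 0.0104 -0.7695 -0.6386  0.9604]
 [ 0.      0.      0.      1.    ]] [[603.2324   0.     315.518 ]
 [  0.     603.2324 244.5724]
 [  0.       0.       1.    ]]
top [[-0.0191 -0.9893  0.1445  0.3487]
 [-0.9998  0.02    0.0051  0.0373]
 [-0.0079 -0.1444 -0.9895  1.0788]
 [ 0.      0.      0.      1.    ]] [[513.034    0.     322.4437]
 [  0.     513.034  243.9064]
 [  0.       0.       1.    ]]
```

View pics/scene0.png

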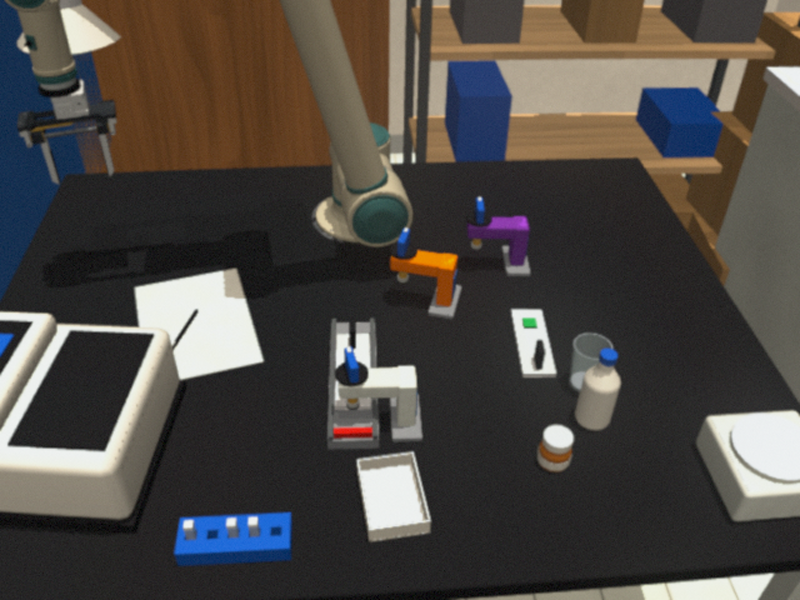

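View pics/top0.png

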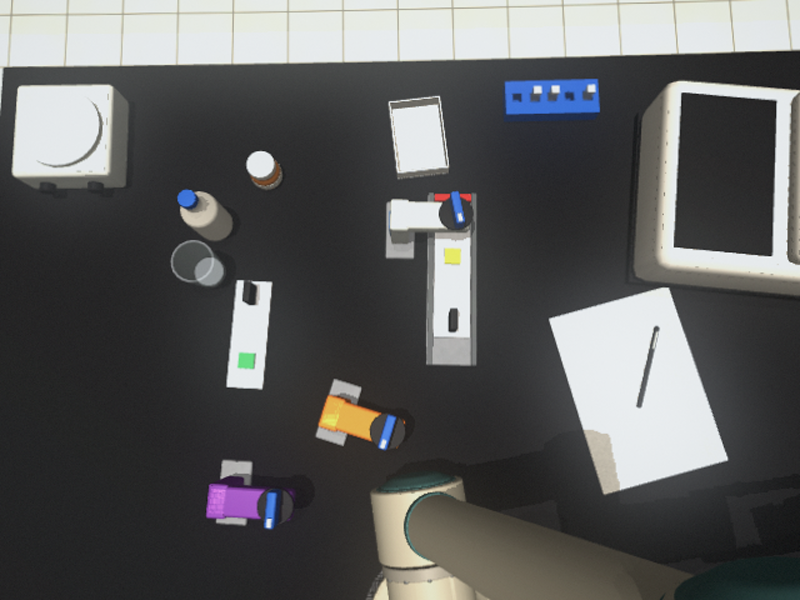

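The top view (800 px wide) shows three presses: white with its knob at (456,210), orange at (388,430) and purple at (270,508). The white one is the target because it stands over the channel with the yellow chip (453,256), the tab (453,320) and the red stop (453,197). The green-chip slide at (247,360) is the spare. I'll confirm this in an enlarged crop and measure.

```bash
python3 - <<'E'
from h import *
import pickle
np.set_printoptions(precision=4,suppress=True)
C=pickle.load(open('c0.pkl','rb'))
t=C['top']; s=C['scene']
a=cv2.resize(t['color'][145:300,330:395,::-1],None,fx=3.8,fy=3.8,interpolation=cv2.INTER_CUBIC)
b=cv2.resize(s['color'][250:365,255:345,::-1],None,fx=5,fy=5,interpolation=cv2.INTER_CUBIC)
h=max(a.shape[0],b.shape[0]); P=lambda i:np.vstack([i,np.zeros((h-i.shape[0],i.shape[1],3),np.uint8)])
cv2.imwrite('pics/crop1.png',np.hstack([P(a),P(b)])); print(a.shape,b.shape)
def blob(c,lo,hi,box):
    hsv=cv2.cvtColor(c['color'],cv2.COLOR_RGB2HSV); m=cv2.inRange(hsv,lo,hi); k=np.zeros_like(m); x0,y0,x1,y1=box;k[y0:y1,x0:x1]=m[y0:y1,x0:x1]
    n,l,st,ce=cv2.connectedComponentsWithStats(k); i=1+st[1:,4].argmax(); 
    r=cv2.minAreaRect(np.argwhere(l==i)[:,::-1].astype(np.float32)); return ce[i],st[i],r
bt=(330,145,395,300)
y=blob(t,(22,100,100),(35,255,255),bt); print('yellow',y, bydepth(t,[y[0]]),atz(t,[y[0]],.035))
r=blob(t,(0,150,80),(8,255,255),bt); print('redtop',r,bydepth(t,[r[0]]))
bl=blob(t,(100,120,80),(125,255,255),bt); print('blue',bl,bydepth(t,[bl[0]]),atz(t,[bl[0]],.149))
k=blob(t,(0,0,0),(180,255,70),(352,240,372,268)); print('tab',k,bydepth(t,[k[0]]),atz(t,[k[0]],.075))
bs=(255,250,345,365)
b2=blob(s,(100,120,80),(125,255,255),bs); print('blue s',b2,bydepth(s,[b2[0]]))
r2=blob(s,(0,150,80),(8,255,255),bs); print('red s',r2,bydepth(s,[r2[0]]))
# bed edges
for v in (285,):
  pass
g=cv2.cvtColor(t['color'],cv2.COLOR_RGB2GRAY)
for v in (185,200,215,240,255,275): print(v,g[v,338:385])
E
```

```text
(589, 247, 3) (575, 450, 3)
yellow (array([361.5, 204.5]), array([356, 199,  12,  12, 144], dtype=int32), ((361.5, 204.5), (11.0, 11.0), 90.0)) [[ 0.581  -0.0396  0.0403]] [[ 0.5822 -0.04    0.035 ]]
redtop (array([352.9531, 157.2656]), array([348, 155,  12,   6,  64], dtype=int32), ((353.5, 157.5), (5.0, 11.0), 90.0)) [[ 0.6839 -0.025   0.0358]]
blue (array([365.4091, 164.0519]), array([361, 153,  11,  26, 154], dtype=int32), ((365.739013671875, 165.44876098632812), (25.91176414489746, 7.123990058898926), 77.90524291992188)) [[ 0.6342 -0.0412  0.148 ]] [[ 0.6338 -0.0411  0.149 ]]
tab (array([361.5455, 257.6212]), array([359, 248,   7,  17,  66], dtype=int32), ((362.0, 256.0), (16.0, 6.0), 90.0)) [[ 0.466  -0.0337  0.0788]] [[ 0.4665 -0.0339  0.075 ]]
blue s (array([281.4837, 292.7826]), array([276, 279,  12,  27, 184], dtype=int32), ((281.8823547363281, 291.5294494628906), (27.163990020751953, 9.216353416442871), 75.96376037597656)) [[ 0.6539 -0.0414  0.1485]]
red s (array([282.1883, 345.5188]), array([267, 342,  31,   8, 239], dtype=int32), ((282.0, 345.5), (7.0, 30.0), 90.0)) [[ 0
[... 499 characters left out ...]
34 234 234 234 234 234 234 234 235 234 234 233 234 234 234 234 234
 234 233 159 103 121 121 121  73  59  56  58]
240 [ 57  58  60 109 119 127 128 127 128 213 234 234 234 234 234 234 234 233
 233 234 233 234 235 234 233 235 233 234 234 233 234 234 234 234 234 234
 234 231 126 108 127 126 125  74  56  59  59]
255 [ 56  57  63 136 110 127 128 133 181 234 234 234 234 234 233 234 234 234
 234 233 184  48  56  77  71  71  69  72 156 233 234 233 234 234 234 234
 233 231  97 107 127 125 125  73  59  58  58]
275 [ 50  54  67 162 126 126 126 126 116 177 176 177 177 178 179 177 179 178
 178 180 180 178 178 177 178 178 176 178 178 179 178 180 180 181 176 176
 175 174 140 106 126 126 124  77  53  55  53]
```

View pics/crop1.png

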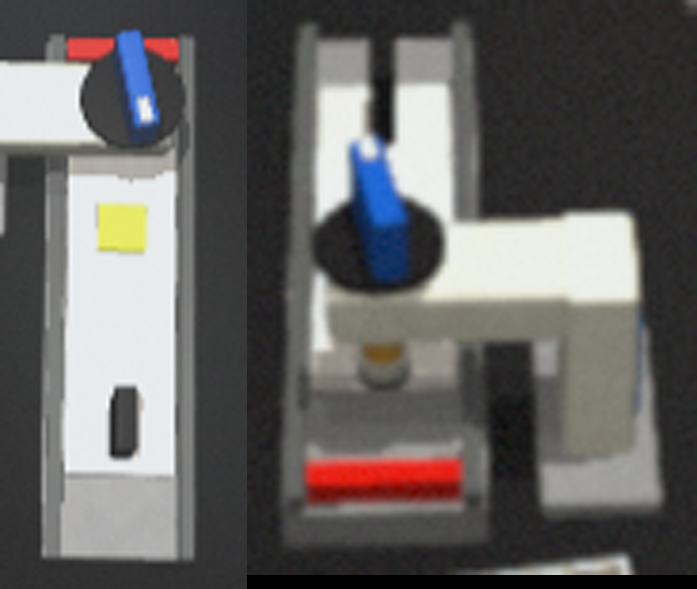

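The crop confirms it: the white press with the blue knob (white mark at crop (145,110)) is over the channel holding the yellow chip (122,228) and the tab (123,420). Next I move above it for a wrist view. I turn the long way (+163°) so that later a single grip can cover the whole clockwise turn.

Emit:
{"fn": "servo_tool", "kwargs": {
  "targets": [
    [[0.015,0.0217,0.008],6.8],
    [[0.015,0.0217,0.008],6.8],
    [[0.015,0.0217,0.008],6.8],
    [[0.015,0.0217,0.008],6.8],
    [[0.015,0.0217,0.008],6.8],
    [[0.015,0.0217,0.008],6.8],
    [[0.015,0.0217,0.008],6.8],
    [[0.015,0.0217,0.008],6.8],
    [[0.015,0.0217,0.008],6.8],
    [[0.015,0.0217,0.008],6.8],
    [[0.015,0.0217,0.008],6.8],
    [[0.015,0.0217,0.008],6.8]
  ]
}}

```text
time_s: 1.1
eef_pos: [0.3214, -0.2957, 0.3016]
orientation: [0.668, 0.744, 0.0, -0.0]
contact_force: [0.9, 0.4, 0.1]
opening: 0.0941
finger_force: 0.0
```

Emit:
{"fn": "servo_tool", "kwargs": {
  "targets": [
    [[0.015,0.0217,0.002],6.8],
    [[0.015,0.0217,0.002],6.8],
    [[0.015,0.0217,0.002],6.8],
    [[0.015,0.0217,0.002],6.8],
    [[0.015,0.0217,0.002],6.8],
    [[0.015,0.0217,0.002],6.8],
    [[0.015,0.0217,0.002],6.8],
    [[0.015,0.0217,0.002],6.8],
    [[0.015,0.0217,0.002],6.8],
    [[0.015,0.0217,0.002],6.8],
    [[0.015,0.0217,0.002],6.8],
    [[0,0,0],0]
  ]
}}

```text
time_s: 2.1
eef_pos: [0.4881, -0.055, 0.3231]
orientation: [0.078, 0.997, 0.001, 0.0]
contact_force: [0.2, 0.7, -0.9]
opening: 0.0939
finger_force: 0.0
```

Emit:
{"fn": "servo_tool", "kwargs": {
  "targets": [
    [[0,0,0],0],
    [[0,0,0],0]
  ]
}}

```text
time_s: 2.27
eef_pos: [0.4854, -0.0587, 0.323]
orientation: [0.083, 0.997, -0.0, -0.001]
contact_force: [-0.6, 0.5, 0.3]
opening: 0.0941
finger_force: 0.0
```

```bash
python3 - <<'E'
from h import *
import pickle
np.set_printoptions(precision=4,suppress=True)
w=cap('wrist'); pickle.dump(w,open('w1.pkl','wb')); print(w['T_tool_cam'],env.observe()['qpos'])
print(w['world_from_camera'])
save(w,'w1.png',k=1.25)
E
```

```text
[[-0.0001 -0.9686 -0.2487  0.0728]
 [ 1.     -0.0003  0.0006 -0.0006]
 [-0.0007 -0.2487  0.9686 -0.1781]
 [ 0.      0.      0.      1.    ]] [-0.263   0.0985  1.4476 -0.0007  1.5966 -1.668 ]
[[ 0.1646  0.9557  0.2439  0.4138]
 [ 0.9864 -0.1595 -0.0407 -0.0473]
 [ 0.      0.2473 -0.9689  0.5012]
 [ 0.      0.      0.      1.    ]]
```

View pics/w1.png

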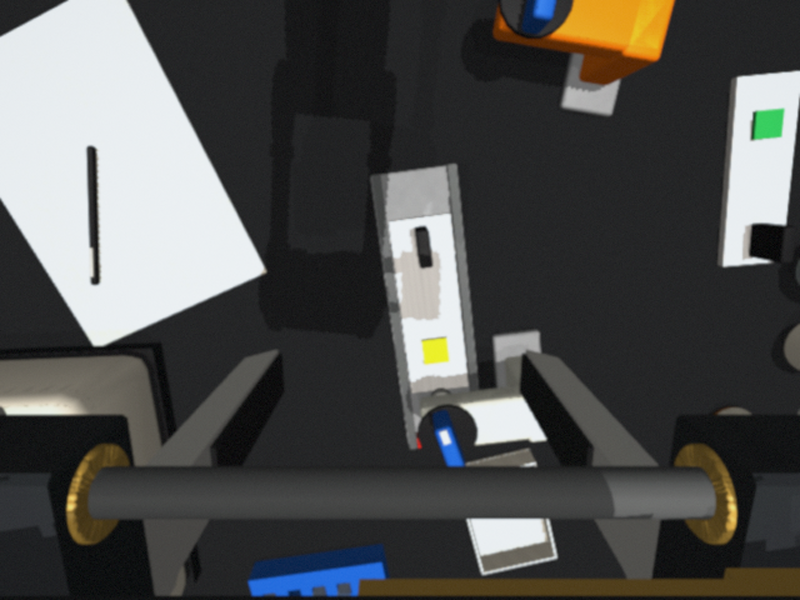

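The wrist view shows the tab at about (423,247), the chip at (435,350), the plate's rear corners at (388,222) and (450,212), and the knob at (446,437) with its far end hidden by the crossbar. I'll triangulate these against the top view.

```bash
cat >> h.py <<'E'
def blob(c,lo,hi,box):
    hsv=cv2.cvtColor(c['color'],cv2.COLOR_RGB2HSV); m=cv2.inRange(hsv,lo,hi); k=np.zeros_like(m); x0,y0,x1,y1=box;k[y0:y1,x0:x1]=m[y0:y1,x0:x1]
    n,l,st,ce=cv2.connectedComponentsWithStats(k); i=1+st[1:,4].argmax()
    P=np.argwhere(l==i)[:,::-1].astype(np.float32)
    return ce[i],st[i],cv2.minAreaRect(P),P
E
python3 - <<'E'
from h import *
import pickle
np.set_printoptions(precision=4,suppress=True)
w=pickle.load(open('w1.pkl','rb')); C=pickle.load(open('c0.pkl','rb')); t=C['top'];s=C['scene']
yw=blob(w,(22,100,100),(35,255,255),(300,220,400,320)); yt=blob(t,(22,100,100),(35,255,255),(330,145,395,300))
f=lambda a,b,p,q: tri(rays(a,[p])[0],rays(a,[p])[1][0],rays(b,[q])[0],rays(b,[q])[1][0])
print('chip tri',f(w,t,yw[0],yt[0]),'depth',bydepth(w,[yw[0]]))
tw=blob(w,(0,0,0),(180,255,60),(325,176,352,220)); print('tab w',tw[:3])
# points by depth
def cloud(c,box):
    x0,y0,x1,y1=box; uv=[(u,v) for v in range(y0,y1) for u in range(x0,x1)]
    return np.array(uv),bydepth(c,uv)
for c,n,box in((w,'w',(318,170,362,226)),(t,'t',(345,235,380,275))):
    uv,P=cloud(c,box); m=(P[:,2]>.065)&(P[:,2]<.09); Q=P[m]; r=cv2.minAreaRect((Q[:,:2]*1000).astype(np.float32)); print('tabtop',n,m.sum(),Q.mean(0),np.median(Q[:,2]),r)
    m=(P[:,2]>.02)&(P[:,2]<.045); print('plate z',np.median(P[m][:,2]))
# knob from top + scene (bar top)
for c,n,box in((t,'t',(350,140,385,190)),(s,'s',(260,265,310,325)),(w,'w',(330,320,385,365))):
    uv,P=cloud(c,box); m=(P[:,2]>.138)&(P[:,2]<.157); Q=P[m]
    print('bar',n,m.sum(),Q.mean(0) if m.any() else 0,cv2.minAreaRect((Q[:,:2]*1000).astype(np.float32)) if m.sum()>5 else 0)
    m=(P[:,2]>.108)&(P[:,2]<.124); Q=P[m]; print(' disc',m.sum(),cv2.minEnclosingCircle((Q[:,:2]*1000).astype(np.float32)) if m.any() else 0)
# slide yaw from white plate in wrist
m=cv2.inRange(cv2.cvtColor(w['color'],cv2.COLOR_RGB2GRAY),215,255)
for v in range(190,300,15):
    xs=np.where(m[v,300:385]>0)[0]+300
    if len(xs): A=atz(w,[(xs[0]-.5,v),(xs[-1]+.5,v)],.0325); print(v,xs[0],xs[-1],A[:,:2].ravel())
E
```

```text
chip tri (array([ 0.5848, -0.0406,  0.0224]), np.float64(0.0008408769892861095)) depth [[ 0.5799 -0.0404  0.0353]]
tab w (array([338.3902, 197.4015]), array([333, 182,  12,  32, 264], dtype=int32), ((338.2604064941406, 197.23594665527344), (31.10205078125, 8.752086639404297), 81.46923065185547))
tabtop w 339 [ 0.4697 -0.0361  0.075 ] 0.07506729432014692 ((470.3976135253906, -36.05912780761719), (11.984153747558594, 33.98512268066406), 88.11783599853516)
plate z 0.03029461802122907
tabtop t 107 [ 0.4723 -0.0359  0.0762] 0.07629754540479738 ((472.9230651855469, -35.90287780761719), (10.48939037322998, 33.923187255859375), 88.88876342773438)
plate z 0.031051607762721756
bar t 209 [ 0.6313 -0.0414  0.148 ] ((632.6092529296875, -42.047584533691406), (50.40871047973633, 14.691309928894043), 10.039552688598633)
 disc 372 ((630.2359008789062, -39.348472595214844), 29.880741119384766)
bar s 164 [ 0.6375 -0.0429  0.1469] ((634.2001953125, -42.71808624267578), (57.48469543457031, 14.492663383483887), 10.865100860595703)
 disc 322 ((633.3361206054688, -33.82197189331055), 35.13212203979492)
bar w 396 [ 0.6173 -0.0434  0.1464] ((620.83251953125, -43.41438674926758), (31.350170135498047, 14.082174301147461), 10.099992752075195)
 disc 1150 ((629.9173583984375, -41.39220428466797), 26.93382453918457)
190 313 361 [ 0.4603 -0.0656  0.4701 -0.0073]
205 315 362 [ 0.4786 -0.0662  0.4883 -0.0086]
220 317 364 [ 0.4973 -0.0669  0.507  -0.0087]
235 319 366 [ 0.5163 -0.0677  0.5261 -0.0089]
250 352 367 [ 0.5421 -0.03    0.5454 -0.0103]
265 323 369 [ 0.5555 -0.0691  0.5653 -0.0104]
280 325 370 [ 0.5757 -0.0699  0.5854 -0.0118]
295 327 372 [ 0.5963 -0.0707  0.6061 -0.012 ]
```

Tab at (0.4704, −0.0361), top at z 0.075. Slide yaw is −2.1°, knob centre about (0.631, −0.042) with bar yaw 10°, and the travel left is about 52 mm. Now I go down to the tab.

Emit:
{"fn": "servo_tool", "kwargs": {
  "targets": [
    [[-0.0025,0.0038,-0.025],1.2],
    [[-0.0025,0.0038,-0.025],1.2],
    [[-0.0025,0.0038,-0.025],1.2],
    [[-0.0025,0.0038,-0.025],1.2],
    [[-0.0025,0.0038,-0.025],1.2],
    [[-0.0025,0.0038,-0.025],1.4],
    [[0,0,-0.025],0],
    [[0,0,-0.025],0],
    [[0,0,-0.015],0],
    [[0,0,0],0],
    [[0,0,0],0]
  ],
  "claw": 0.05,
  "squeeze": 10
}}

```text
time_s: 3.23
eef_pos: [0.4702, -0.0364, 0.1083]
orientation: [0.019, 1.0, 0.0, -0.001]
contact_force: [0.5, 0.4, -0.5]
opening: 0.0496
finger_force: 0.0
```

Emit:
{"fn": "servo_tool", "kwargs": {
  "targets": [
    [[0,0,-0.017],0],
    [[0,0,-0.017],0],
    [[0,0,-0.017],0],
    [[0,0,-0.017],0],
    [[0,0,0],0],
    [[0,0,0],0]
  ]
}}

```text
time_s: 3.73
eef_pos: [0.4715, -0.0361, 0.0413]
orientation: [0.018, 1.0, -0.0, 0.0]
contact_force: [0.4, 0.4, -0.1]
opening: 0.0499
finger_force: 0.0
```

Emit:
{"fn": "servo_tool", "kwargs": {
  "targets": [
    [[0,0,0],0],
    [[0,0,0],0],
    [[0,0,0],0],
    [[0,0,0],0],
    [[0,0,0],0],
    [[0,0,0],0]
  ],
  "claw": 0.0,
  "squeeze": 12
}}

```text
time_s: 4.23
eef_pos: [0.4712, -0.0356, 0.0408]
orientation: [0.017, 1.0, -0.0, 0.0]
contact_force: [0.3, -0.4, 0.5]
opening: 0.0134
finger_force: 0.7
```

Emit:
{"fn": "servo_tool", "kwargs": {
  "targets": [
    [[0,0,0],0],
    [[0.002,-0.0001,0],0],
    [[0.0035,-0.0001,0],0],
    [[0.0035,-0.0001,0],0],
    [[0.0035,-0.0001,0],0],
    [[0.0035,-0.0001,0],0],
    [[0.0035,-0.0002,0],0],
    [[0.0035,-0.0001,0],0],
    [[0.0035,-0.0001,0],0],
    [[0.0035,-0.0001,0],0],
    [[0.0035,-0.0001,0],0],
    [[0.0025,-0.0001,0],0]
  ]
}}

```text
time_s: 5.23
eef_pos: [0.5024, -0.0361, 0.0404]
orientation: [0.017, 1.0, 0.0, -0.005]
contact_force: [-9.2, 0.5, 10.8]
opening: 0.0118
finger_force: 12.0
```

Emit:
{"fn": "servo_tool", "kwargs": {
  "targets": [
    [[0.0015,-0.0001,0],0],
    [[0.0015,-0.0001,0],0],
    [[0.0015,0,0],0],
    [[0.0015,0,0],0]
  ]
}}

```text
time_s: 5.57
eef_pos: [0.5081, -0.0363, 0.0405]
orientation: [0.017, 1.0, 0.0, -0.005]
contact_force: [-8.5, 0.5, 10.4]
opening: 0.012
finger_force: 12.0
```

```bash
python3 - <<'E'
from h import *
np.set_printoptions(precision=4,suppress=True)
s=env.observe(); print(s['eef_pos'],s['contact_force'],s['wrist_torque'])
t=cap('top'); w=cap('wrist')
m=cv2.inRange(cv2.cvtColor(w['color'],cv2.COLOR_RGB2GRAY),215,255)
save(w,'w2.png',k=1.25)
y=blob(t,(22,100,100),(35,255,255),(330,145,395,300)); print(y[:3],bydepth(t,[y[0]]))
E
```

```text
[ 0.5081 -0.0363  0.0405] [-8.5496  0.4868 10.3975] [-0.0214  1.4357  0.0089]
(array([345.5, 219.5]), array([345, 219,   2,   2,   4], dtype=int32), ((345.5, 219.5), (1.0, 1.0), 90.0)) [[ 0.5533 -0.0064  0.0242]]
```

View pics/w2.png

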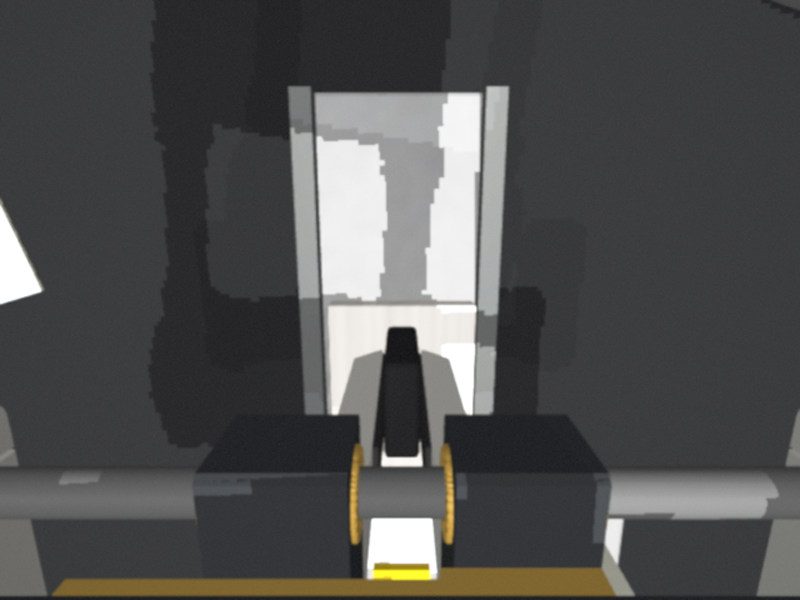

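The tab is between the fingers, spanning rows 328–455 at column 402, and the plate's rear edge is at row 303. I'll work out how far the slide has moved.

```bash
python3 - <<'E'
from h import *
np.set_printoptions(precision=4,suppress=True)
w=cap('wrist')
print('rear',atz(w,[(290,243),(370,243)],.0305)[:,:2]); print('tabtop rear/front',atz(w,[(321,263),(321,364)],.075)[:,:2], bydepth(w,[(321,270),(321,350),(290,246),(370,246),(340,246)]))
print('rails',atz(w,[(232,75),(250,300),(252,75),(260,300),(388,75),(380,300)],.029)[:,:2])
E
```

```text
rear [[ 0.4815 -0.0514]
 [ 0.4829 -0.0114]]
tabtop rear/front [[ 0.4795 -0.0359]
 [ 0.5231 -0.0374]] [[ 0.4904 -0.0362  0.0492]
 [ 0.517  -0.0372  0.0746]
 [ 0.4829 -0.0515  0.031 ]
 [ 0.4841 -0.0115  0.0318]
 [ 0.484  -0.0264  0.0303]]
rails [[ 0.4023 -0.0738]
 [ 0.5118 -0.0742]
 [ 0.4026 -0.0647]
 [ 0.512  -0.0689]
 [ 0.4047 -0.0027]
 [ 0.5142 -0.006 ]]
```

No slip: the slide and TCP have both moved about 37 mm. The tool is pressing down about 10 N, so I'll ease that off and keep pushing slowly.

Emit:
{"fn": "servo_tool", "kwargs": {
  "targets": [
    [[0,0,0.001],0],
    [[0,0,0.001],0],
    [[0.001,0,0],0],
    [[0.001,0,0],0]
  ]
}}

```text
time_s: 6.05
eef_pos: [0.5149, -0.0369, 0.042]
orientation: [0.017, 1.0, 0.0, -0.0]
contact_force: [-0.0, -0.2, -3.6]
opening: 0.0118
finger_force: 12.0
```

Emit:
{"fn": "servo_tool", "kwargs": {
  "targets": [
    [[0.001,0,0],0],
    [[0.001,-0.0001,0],0],
    [[0.001,0,0],0],
    [[0.001,0,0],0]
  ]
}}

```text
time_s: 6.38
eef_pos: [0.5191, -0.0371, 0.0423]
orientation: [0.017, 1.0, 0.0, -0.0]
contact_force: [-0.5, 0.0, -4.0]
opening: 0.012
finger_force: 12.0
```

Emit:
{"fn": "servo_tool", "kwargs": {
  "targets": [
    [[0,0,-0.0008],0],
    [[0.0008,0,0],0],
    [[0.0008,0,0],0]
  ]
}}

```text
time_s: 6.63
eef_pos: [0.5205, -0.0371, 0.0419]
orientation: [0.017, 1.0, 0.0, -0.0]
contact_force: [-1.4, 0.7, -1.6]
opening: 0.012
finger_force: 12.0
```

Emit:
{"fn": "servo_tool", "kwargs": {
  "targets": [
    [[0.0008,0,0],0],
    [[0.0008,0,0],0]
  ]
}}

```text
time_s: 6.8
eef_pos: [0.5223, -0.0371, 0.0418]
orientation: [0.017, 1.0, 0.0, 0.0]
contact_force: [-1.8, -0.2, -2.3]
opening: 0.0118
finger_force: 12.0
```

Emit:
{"fn": "servo_tool", "kwargs": {
  "targets": [
    [[0,0,-0.0004],0],
    [[0.0008,0,0],0],
    [[0.0008,0,0],0]
  ]
}}

```text
time_s: 7.05
eef_pos: [0.5225, -0.037, 0.0411]
orientation: [0.017, 1.0, 0.0, -0.001]
contact_force: [-4.1, -0.8, -0.0]
opening: 0.0121
finger_force: 12.0
```

Emit:
{"fn": "servo_tool", "kwargs": {
  "targets": [
    [[0.0008,0,0],0],
    [[0.0008,-0.0001,0],0]
  ]
}}

```text
time_s: 7.22
eef_pos: [0.5225, -0.037, 0.0407]
orientation: [0.017, 1.0, 0.0, -0.003]
contact_force: [-7.3, -1.2, 0.0]
opening: 0.0118
finger_force: 12.0
```

Emit:
{"fn": "servo_tool", "kwargs": {
  "targets": [
    [[0.0008,0,0],0],
    [[0.0008,0,0],0]
  ]
}}

```text
time_s: 7.38
eef_pos: [0.5227, -0.037, 0.0406]
orientation: [0.017, 1.0, 0.0, -0.004]
contact_force: [-9.4, -1.3, 3.5]
opening: 0.0118
finger_force: 12.0
```

The slide stopped at TCP x = 0.5225, a travel of 51.3 mm, with force rising to 9 N at little down-load, so it is against the stop. I'll ease off, release, rise and check.

Emit:
{"fn": "servo_tool", "kwargs": {
  "targets": [
    [[-0.002,0,0],0],
    [[-0.001,0,0],0],
    [[0,0,0],0]
  ]
}}

```text
time_s: 7.63
eef_pos: [0.5229, -0.0371, 0.0408]
orientation: [0.017, 1.0, 0.0, -0.001]
contact_force: [-3.7, -0.6, -3.0]
opening: 0.012
finger_force: 12.0
```

Emit:
{"fn": "servo_tool", "kwargs": {
  "targets": [
    [[0,0,0],0],
    [[0,0,0],0],
    [[0,0,0],0],
    [[0,0,0],0],
    [[0,0,0],0]
  ],
  "claw": 0.045
}}

```text
time_s: 8.05
eef_pos: [0.5251, -0.0373, 0.0418]
orientation: [0.017, 1.0, -0.0, 0.001]
contact_force: [-0.7, 0.1, -0.3]
opening: 0.0419
finger_force: 0.0
```

Emit:
{"fn": "servo_tool", "kwargs": {
  "targets": [
    [[0,0,0.02],0],
    [[0,0,0.02],0],
    [[0,0,0.02],0],
    [[0,0,0.03],0],
    [[-0.01,0,0.03],0],
    [[-0.02,0,0.03],0],
    [[-0.02,0,0.03],0],
    [[-0.02,0,0.03],0],
    [[-0.02,0,0.03],0],
    [[-0.01,0,0.03],0],
    [[0,0,0],0],
    [[0,0,0],0]
  ]
}}

```text
time_s: 9.05
eef_pos: [0.4248, -0.0374, 0.3134]
orientation: [0.018, 1.0, -0.001, 0.003]
contact_force: [0.6, -0.2, -0.7]
opening: 0.0452
finger_force: 0.0
```

```bash
python3 - <<'E'
from h import *
import pickle
np.set_printoptions(precision=4,suppress=True)
s=env.observe(); print(s['eef_pos'],s['wrist_torque'],s['contact_force'],s['qpos'])
w=cap('wrist');pickle.dump(w,open('w3.pkl','wb')); save(w,'w3.png',k=1.25)
t=cap('top');sc=cap('scene')
def cloud(c,box):
    x0,y0,x1,y1=box; uv=[(u,v) for v in range(y0,y1) for u in range(x0,x1)]
    return bydepth(c,uv)
P=cloud(w,(0,0,640,480)); ok=(abs(P[:,1]+.038)<.06)&(P[:,0]>.42)&(P[:,0]<.68)
m=ok&(P[:,2]>.068)&(P[:,2]<.09)&(P[:,0]<.56); print('tabtop',m.sum(),cv2.minAreaRect((P[m][:,:2]*1000).astype(np.float32)))
m=ok&(P[:,2]>.138)&(P[:,2]<.157); print('bar',m.sum(),cv2.minAreaRect((P[m][:,:2]*1000).astype(np.float32)) if m.sum()>9 else 0)
m=ok&(P[:,2]>.108)&(P[:,2]<.124)&(P[:,0]>.58); print('disc',m.sum(),cv2.minEnclosingCircle((P[m][:,:2]*1000).astype(np.float32)) if m.any() else 0)
for u in (300,320,345):
  pass
E
```

```text
[ 0.4248 -0.0374  0.3134] [ 0.0469 -0.1618  0.0431] [ 0.6446 -0.2422 -0.6948] [-0.2514 -0.0036  1.5801  0.0003  1.5592 -1.7871]
tabtop 312 ((520.2022705078125, -36.68016052246094), (11.660225868225098, 33.769073486328125), 88.07445526123047)
bar 366 ((637.5066528320312, -40.32447052001953), (34.66445541381836, 14.03134536743164), 9.665999412536621)
disc 71 ((647.44091796875, -42.38929748535156), 19.310935974121094)
```

View pics/w3.png

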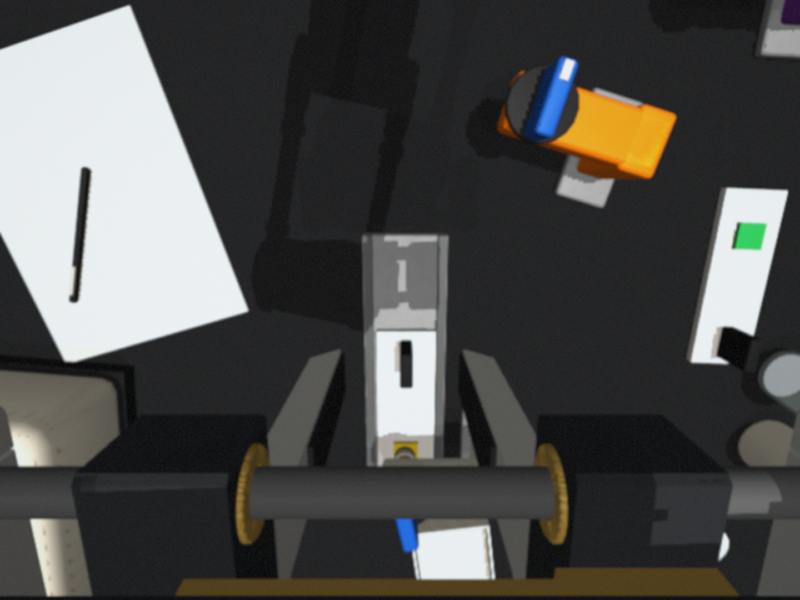

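The slide is home: the tab centre at x 0.520 puts the chip at x 0.630, on the screw axis. In the picture the chip at (405,448) sits under the foot. Next is the knob, with its centre at (0.631, −0.041) and bar yaw about 9.9°.

Emit:
{"fn": "servo_tool", "kwargs": {
  "targets": [
    [[0.0206,-0.0004,-0.005],1.2],
    [[0.0206,-0.0004,-0.005],1.2],
    [[0.0206,-0.0004,-0.005],1.2],
    [[0.0206,-0.0004,-0.01],1.2],
    [[0.0206,-0.0003,-0.01],1.2],
    [[0.0206,-0.0003,-0.01],1.2],
    [[0.0206,-0.0003,-0.01],1.2],
    [[0.0206,-0.0003,-0.015],1.2],
    [[0.0206,-0.0003,-0.015],1.2],
    [[0.0206,-0.0003,-0.015],1.2],
    [[0,0,0],0],
    [[0,0,0],0]
  ],
  "claw": 0.05
}}

```text
time_s: 10.2
eef_pos: [0.6292, -0.0403, 0.2078]
orientation: [-0.087, 0.996, 0.001, -0.003]
contact_force: [-0.1, 1.2, 0.2]
opening: 0.0499
finger_force: 0.0
```

Emit:
{"fn": "servo_tool", "kwargs": {
  "targets": [
    [[0,0,0],0],
    [[0,0,0],0]
  ]
}}

```text
time_s: 10.37
eef_pos: [0.6294, -0.0405, 0.2118]
orientation: [-0.087, 0.996, 0.0, -0.0]
contact_force: [-0.2, 0.1, -0.1]
opening: 0.0503
finger_force: 0.0
```

```bash
python3 - <<'E'
from h import *
np.set_printoptions(precision=4,suppress=True)
s=env.observe(); print(s['eef_pos'],s['orientation'],s['wrist_torque'],s['qpos'])
w=cap('wrist'); save(w,'w4.png',k=1.25)
uv=[(u,v) for v in range(480) for u in range(640)]; P=bydepth(w,uv); ok=(abs(P[:,1]+.041)<.04)&(abs(P[:,0]-.631)<.05)
m=ok&(P[:,2]>.138)&(P[:,2]<.157);print('bar',m.sum(),cv2.minAreaRect((P[m][:,:2]*1000).astype(np.float32)) if m.sum()>9 else 0,np.median(P[m][:,2]))
E
```

```text
[ 0.6294 -0.0405  0.2118] [-0.087   0.9962  0.     -0.    ] [ 0.0512 -0.0917  0.041 ] [-0.1746  0.3571  1.3685  0.      1.416  -1.9196]
bar 1542 ((630.3734741210938, -42.160850524902344), (49.86520767211914, 13.78317642211914), 10.154809951782227) 0.14753586269227542
```

View pics/w4.png

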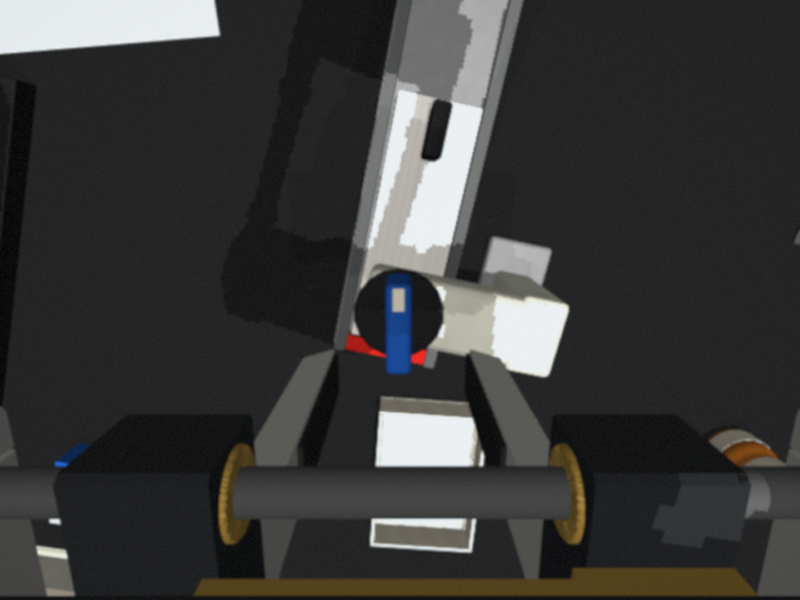

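The full bar is visible: centre (0.6304, −0.0418), yaw 10.1°, top at z 0.1475, picture (398,322). Descending and gripping.

Emit:
{"fn": "servo_tool", "kwargs": {
  "targets": [
    [[0.001,-0.001,-0.015],0],
    [[0,0,-0.015],0],
    [[0,0,-0.015],0],
    [[0,0,-0.015],0],
    [[0,0,-0.015],0],
    [[0,0,-0.01],0],
    [[0,0,-0.005],0],
    [[0,0,0],0],
    [[0,0,0],0]
  ]
}}

```text
time_s: 11.17
eef_pos: [0.6313, -0.0416, 0.1221]
orientation: [-0.087, 0.996, -0.0, 0.001]
contact_force: [-0.8, -0.4, 0.4]
opening: 0.0495
finger_force: 0.0
```

Emit:
{"fn": "servo_tool", "kwargs": {
  "targets": [
    [[0,0,0],0],
    [[0,0,0],0],
    [[0,0,0],0],
    [[0,0,0],0],
    [[0,0,0],0],
    [[0,0,0],0],
    [[0,0,0],0]
  ],
  "claw": 0.0,
  "squeeze": 50
}}

```text
time_s: 11.75
eef_pos: [0.6312, -0.0419, 0.1214]
orientation: [-0.087, 0.996, -0.0, 0.0]
contact_force: [0.3, -0.0, 1.2]
opening: 0.0137
finger_force: 50.0
```

```bash
cat > st.py <<'E'
from cell import env
import numpy as np
s=env.observe(); q=s['orientation']
print(s['time_s'],np.round(s['eef_pos'],4),'yaw',round(2*np.degrees(np.arctan2(q[1],q[0])),2),'T',np.round(s['wrist_torque'],3),'F',np.round(s['contact_force'],1),'q6',round(s['qpos'][5],3),'e6',round(s['effort'][5],3),s['opening'])
E
python3 st.py
```

```text
11.75 [ 0.6312 -0.0419  0.1214] yaw 190.0 T [-0.134 -0.149 -0.043] F [ 0.3 -0.   1.2] q6 -1.921 e6 0.003 0.013658011008357583
```

Emit:
{"fn": "servo_tool", "kwargs": {
  "targets": [
    [[0,0,0],-1],
    [[0,0,0],-1],
    [[0,0,0],-1],
    [[0,0,0],-1]
  ]
}}

```text
time_s: 12.08
eef_pos: [0.6312, -0.0419, 0.1214]
orientation: [-0.052, 0.999, -0.0, 0.0]
contact_force: [0.1, -1.7, 1.1]
opening: 0.0137
finger_force: 50.0
```

```bash
python3 st.py
```

```text
12.0833 [ 0.6312 -0.0419  0.1214] yaw 185.91 T [-0.246 -0.135  0.279] F [ 0.1 -1.7  1.1] q6 -1.85 e6 0.04 0.013749066452267408
```

Emit:
{"fn": "servo_tool", "kwargs": {
  "targets": [
    [[0,0,0],-1],
    [[0,0,0],-1],
    [[0,0,0],-1],
    [[0,0,0],-1]
  ]
}}

```text
time_s: 12.42
eef_pos: [0.6312, -0.0418, 0.1214]
orientation: [-0.017, 1.0, -0.0, 0.0]
contact_force: [-0.1, -2.0, 2.0]
opening: 0.0137
finger_force: 50.0
```

```bash
python3 st.py
```

```text
12.4167 [ 0.6312 -0.0418  0.1214] yaw 181.9 T [-0.389 -0.165  0.195] F [-0.1 -2.   2. ] q6 -1.78 e6 0.041 0.013658075146838302
```

Emit:
{"fn": "servo_tool", "kwargs": {
  "targets": [
    [[0,0,0],-1],
    [[0,0,0],-1],
    [[0,0,0],-1],
    [[0,0,0],-1]
  ]
}}

```text
time_s: 12.75
eef_pos: [0.6312, -0.0418, 0.1214]
orientation: [0.018, 1.0, -0.0, 0.0]
contact_force: [0.1, -2.5, 1.6]
opening: 0.0138
finger_force: 50.0
```

```bash
python3 st.py
```

```text
12.75 [ 0.6312 -0.0418  0.1214] yaw 177.9 T [-0.473 -0.173  0.272] F [ 0.1 -2.5  1.6] q6 -1.71 e6 0.041 0.0137692898595721
```

Emit:
{"fn": "servo_tool", "kwargs": {
  "targets": [
    [[0,0,0],-1],
    [[0,0,0],-1],
    [[0,0,0],-1],
    [[0,0,0],-1]
  ]
}}

```text
time_s: 13.08
eef_pos: [0.6312, -0.0417, 0.1214]
orientation: [0.053, 0.999, -0.0, 0.0]
contact_force: [0.3, -2.4, 3.6]
opening: 0.014
finger_force: 50.0
```

```bash
python3 st.py
```

```text
13.0833 [ 0.6312 -0.0417  0.1214] yaw 173.9 T [-0.515 -0.22   0.222] F [ 0.3 -2.4  3.6] q6 -1.64 e6 0.041 0.013968186388648504
```

Emit:
{"fn": "servo_tool", "kwargs": {
  "targets": [
    [[0,0,0],-1],
    [[0,0,0],-1],
    [[0,0,0],-1],
    [[0,0,0],-1]
  ]
}}

```text
time_s: 13.42
eef_pos: [0.6312, -0.0417, 0.1214]
orientation: [0.088, 0.996, -0.0, 0.0]
contact_force: [0.3, -3.4, 4.2]
opening: 0.0136
finger_force: 50.0
```

```bash
python3 st.py
```

```text
13.4167 [ 0.6312 -0.0417  0.1214] yaw 169.9 T [-0.563 -0.193  0.22 ] F [ 0.3 -3.4  4.2] q6 -1.57 e6 0.041 0.013605138367098889
```

```bash
sed -i "s/round(s\['effort'\]\[5\],3)/round(s['effort'][5],5)/" st.py
```

Emit:
{"fn": "servo_tool", "kwargs": {
  "targets": [
    [[0,-0.0005,0],-1],
    [[0,0,0],-1],
    [[0,0,0],-1],
    [[0,0,0],-1],
    [[0,0,0],-1]
  ]
}}

```text
time_s: 13.83
eef_pos: [0.6312, -0.0416, 0.1214]
orientation: [0.131, 0.991, 0.0, 0.0]
contact_force: [0.9, -1.6, 3.8]
opening: 0.0136
finger_force: 50.0
```

```bash
python3 st.py
```

```text
13.8333 [ 0.6312 -0.0416  0.1214] yaw 164.9 T [-0.165 -0.293  0.193] F [ 0.9 -1.6  3.8] q6 -1.484 e6 0.0426 0.013602953484828248
```

Emit:
{"fn": "servo_tool", "kwargs": {
  "targets": [
    [[0,0,0],-1],
    [[0,0,0],-1],
    [[0,0,0],-1],
    [[0,0,0],-1],
    [[0,0,0],-1]
  ]
}}

```text
time_s: 14.25
eef_pos: [0.6312, -0.0416, 0.1214]
orientation: [0.175, 0.985, 0.0, 0.0]
contact_force: [1.1, 1.5, 5.1]
opening: 0.0137
finger_force: 50.0
```

```bash
python3 st.py
```

```text
14.25 [ 0.6312 -0.0416  0.1214] yaw 159.9 T [ 0.123 -0.368  0.221] F [1.1 1.5 5.1] q6 -1.397 e6 0.04362 0.013714896576410453
```

Emit:
{"fn": "servo_tool", "kwargs": {
  "targets": [
    [[0,0,0],-1],
    [[0,0,0],-1],
    [[0,0,0],-1],
    [[0,0,0],-1],
    [[0,0,0],-1]
  ]
}}

```text
time_s: 14.67
eef_pos: [0.6312, -0.0416, 0.1214]
orientation: [0.217, 0.976, 0.001, 0.0]
contact_force: [1.0, 0.9, 4.4]
opening: 0.0135
finger_force: 50.0
```

```bash
python3 st.py
```

```text
14.6667 [ 0.6312 -0.0416  0.1214] yaw 154.89 T [ 0.258 -0.368  0.2  ] F [1.  0.9 4.4] q6 -1.309 e6 0.04415 0.013457516335800212
```

Emit:
{"fn": "servo_tool", "kwargs": {
  "targets": [
    [[0,0,0],-1],
    [[0,0,0],-1],
    [[0,0,0],-1],
    [[0,0,0],-1],
    [[0,0,0],-1]
  ]
}}

```text
time_s: 15.08
eef_pos: [0.6312, -0.0416, 0.1214]
orientation: [0.26, 0.966, 0.001, 0.0]
contact_force: [1.3, 1.5, 4.5]
opening: 0.014
finger_force: 50.0
```

```bash
python3 st.py
```

```text
15.0833 [ 0.6312 -0.0416  0.1214] yaw 149.89 T [ 0.253 -0.363  0.247] F [1.3 1.5 4.5] q6 -1.222 e6 0.04423 0.013981386861936437
```

Emit:
{"fn": "servo_tool", "kwargs": {
  "targets": [
    [[0,0,0],-1],
    [[0,0,0],-1],
    [[0,0,0],-1],
    [[0,0,0],-1],
    [[0,0,0],-1]
  ]
}}

```text
time_s: 15.5
eef_pos: [0.6313, -0.0415, 0.1214]
orientation: [0.302, 0.953, 0.001, 0.0]
contact_force: [0.9, 1.8, 5.3]
opening: 0.0138
finger_force: 50.0
```

```bash
python3 st.py
```

```text
15.5 [ 0.6313 -0.0415  0.1214] yaw 144.89 T [ 0.285 -0.388  0.202] F [0.9 1.8 5.3] q6 -1.135 e6 0.04439 0.013764632000241613
```

Emit:
{"fn": "servo_tool", "kwargs": {
  "targets": [
    [[0,0,0],-1],
    [[0,0,0],-1],
    [[0,0,0],-1],
    [[0,0,0],-1],
    [[0,0,0],-1]
  ]
}}

```text
time_s: 15.92
eef_pos: [0.6313, -0.0415, 0.1214]
orientation: [0.343, 0.939, 0.001, 0.0]
contact_force: [1.0, 1.8, 5.6]
opening: 0.0136
finger_force: 50.0
```

```bash
python3 st.py
```

```text
15.9167 [ 0.6313 -0.0415  0.1214] yaw 139.89 T [ 0.295 -0.4    0.232] F [1.  1.8 5.6] q6 -1.048 e6 0.04457 0.013640008451689778
```

Torque is steady at about 0.22 N m (friction only) after 50°. I'll continue.

Emit:
{"fn": "servo_tool", "kwargs": {
  "targets": [
    [[0,0,0],-1],
    [[0,0,0],-1],
    [[0,0,0],-1],
    [[0,0,0],-1],
    [[0,0,0],-1]
  ]
}}

```text
time_s: 16.33
eef_pos: [0.6314, -0.0414, 0.1214]
orientation: [0.384, 0.924, 0.001, 0.0]
contact_force: [2.1, 1.7, 5.0]
opening: 0.014
finger_force: 50.0
```

```bash
python3 st.py
```

```text
16.3333 [ 0.6314 -0.0414  0.1214] yaw 134.89 T [ 0.388 -0.41   0.22 ] F [2.1 1.7 5. ] q6 -0.96 e6 0.04469 0.014001317791954373
```

Emit:
{"fn": "servo_tool", "kwargs": {
  "targets": [
    [[0,0,0],-1],
    [[0,0,0],-1],
    [[0,0,0],-1],
    [[0,0,0],-1],
    [[0,0,0],-1]
  ]
}}

```text
time_s: 16.75
eef_pos: [0.6314, -0.0414, 0.1214]
orientation: [0.423, 0.906, 0.001, 0.0]
contact_force: [0.7, 2.7, 5.0]
opening: 0.0137
finger_force: 50.0
```

```bash
python3 st.py
```

```text
16.75 [ 0.6314 -0.0414  0.1214] yaw 129.9 T [ 0.395 -0.492  0.272] F [0.7 2.7 5. ] q6 -0.873 e6 0.09445 0.013664397840504513
```

Emit:
{"fn": "servo_tool", "kwargs": {
  "targets": [
    [[0,0,0],-1],
    [[0,0,0],-1],
    [[0,0,0],-1],
    [[0,0,0],-1],
    [[0,0,0],-1]
  ]
}}

```text
time_s: 17.17
eef_pos: [0.6315, -0.0414, 0.1214]
orientation: [0.462, 0.887, 0.001, 0.0]
contact_force: [2.2, 2.5, 5.2]
opening: 0.0135
finger_force: 50.0
```

```bash
python3 st.py
```

```text
17.1667 [ 0.6315 -0.0414  0.1214] yaw 124.9 T [ 0.458 -0.489  0.351] F [2.2 2.5 5.2] q6 -0.786 e6 0.14549 0.01345144229276587
```

Emit:
{"fn": "servo_tool", "kwargs": {
  "targets": [
    [[0,0,0],-1],
    [[0,0,0],-1],
    [[0,0,0],-1],
    [[0,0,0],-1],
    [[0,0,0],-1]
  ]
}}

```text
time_s: 17.58
eef_pos: [0.6315, -0.0414, 0.1215]
orientation: [0.501, 0.866, 0.001, 0.0]
contact_force: [2.1, 3.6, 5.5]
opening: 0.0139
finger_force: 50.0
```

```bash
python3 st.py
```

```text
17.5833 [ 0.6315 -0.0414  0.1215] yaw 119.9 T [ 0.681 -0.576  0.321] F [2.1 3.6 5.5] q6 -0.699 e6 0.15648 0.01394950843447522
```

Emit:
{"fn": "servo_tool", "kwargs": {
  "targets": [
    [[0,0,0],-1],
    [[0,0,0],-1],
    [[0,0,0],-1],
    [[0,0,0],-1],
    [[0,0,0],-1]
  ]
}}

```text
time_s: 18.0
eef_pos: [0.6315, -0.0413, 0.1214]
orientation: [0.538, 0.843, 0.001, 0.0]
contact_force: [2.3, 3.8, 4.5]
opening: 0.0138
finger_force: 50.0
```

```bash
python3 st.py
```

```text
18.0 [ 0.6315 -0.0413  0.1214] yaw 114.9 T [ 0.825 -0.696  0.332] F [2.3 3.8 4.5] q6 -0.611 e6 0.15882 0.013786241314509442
```

Emit:
{"fn": "servo_tool", "kwargs": {
  "targets": [
    [[0,0,0],-1],
    [[0,0,0],-1],
    [[0,0,0],-1],
    [[0,0,0],-1],
    [[0,0,0],-1]
  ]
}}

```text
time_s: 18.42
eef_pos: [0.6316, -0.0413, 0.1214]
orientation: [0.574, 0.819, 0.001, 0.0]
contact_force: [2.8, 4.3, 4.5]
opening: 0.0135
finger_force: 50.0
```

```bash
python3 st.py
```

```text
18.4167 [ 0.6316 -0.0413  0.1214] yaw 109.9 T [ 0.821 -0.664  0.332] F [2.8 4.3 4.5] q6 -0.524 e6 0.1619 0.0135075183821492
```

Emit:
{"fn": "servo_tool", "kwargs": {
  "targets": [
    [[0,0,0],-1],
    [[0,0,0],-1],
    [[0,0,0],-1],
    [[0,0,0],-1],
    [[0,0,0],-1]
  ]
}}

```text
time_s: 18.83
eef_pos: [0.6317, -0.0413, 0.1214]
orientation: [0.609, 0.793, 0.001, 0.0]
contact_force: [3.4, 4.1, 6.1]
opening: 0.0137
finger_force: 50.1
```

```bash
python3 st.py
```

```text
18.8333 [ 0.6317 -0.0413  0.1214] yaw 104.9 T [ 0.843 -0.682  0.353] F [3.4 4.1 6.1] q6 -0.437 e6 0.16496 0.01369449024214092
```

Emit:
{"fn": "servo_tool", "kwargs": {
  "targets": [
    [[0,0,0],-1],
    [[0,0,0],-1],
    [[0,0,0],-1],
    [[0,0,0],-1],
    [[0,0,0],-1]
  ]
}}

```text
time_s: 19.25
eef_pos: [0.6317, -0.0414, 0.1214]
orientation: [0.643, 0.765, 0.001, 0.0]
contact_force: [2.9, 3.9, 5.1]
opening: 0.0136
finger_force: 50.1
```

```bash
python3 st.py
```

```text
19.25 [ 0.6317 -0.0414  0.1214] yaw 99.9 T [ 0.809 -0.632  0.288] F [2.9 3.9 5.1] q6 -0.349 e6 0.16801 0.013600278030020303
```

The quiet signal, joint 6 effort, puts first touch at yaw 134.8°: 0.0447 is the baseline, and the ramp runs 0.094 and 0.145 at 129.9° and 124.9°. A quarter turn more ends at about 44.9°, which is 55° on from here.

Emit:
{"fn": "servo_tool", "kwargs": {
  "targets": [
    [[0,0,0],-2],
    [[0,0,0],-2],
    [[0,0,0],-2],
    [[0,0,0],-2],
    [[0,0,0],-2],
    [[0,0,0],-2],
    [[0,0,0],-2],
    [[0,0,0],-2],
    [[0,0,0],-2],
    [[0,0,0],-2],
    [[0,0,0],-2],
    [[0,0,0],-2]
  ]
}}

```text
time_s: 20.25
eef_pos: [0.632, -0.0413, 0.1214]
orientation: [0.789, 0.615, 0.001, 0.0]
contact_force: [2.7, 3.9, 4.0]
opening: 0.0136
finger_force: 50.1
```

Emit:
{"fn": "servo_tool", "kwargs": {
  "targets": [
    [[0,0,0],-2],
    [[0,0,0],-2],
    [[0,0,0],-2],
    [[0,0,0],-2],
    [[0,0,0],-2],
    [[0,0,0],-2],
    [[0,0,0],-2],
    [[0,0,0],-2],
    [[0,0,0],-2],
    [[0,0,0],-1],
    [[0,0,0],-1],
    [[0,0,0],-1]
  ]
}}

```text
time_s: 21.25
eef_pos: [0.6321, -0.0415, 0.1214]
orientation: [0.887, 0.461, 0.001, 0.0]
contact_force: [4.2, 3.7, 3.4]
opening: 0.0136
finger_force: 50.1
```

```bash
python3 st.py
```

```text
21.25 [ 0.6321 -0.0415  0.1214] yaw 54.9 T [ 0.721 -0.803  0.339] F [4.2 3.7 3.4] q6 0.436 e6 0.19521 0.013612760856528754
```

Emit:
{"fn": "servo_tool", "kwargs": {
  "targets": [
    [[0,0,0],-1],
    [[0,0,0],-1],
    [[0,0,0],-1],
    [[0,0,0],-1],
    [[0,0,0],-1],
    [[0,0,0],-1],
    [[0,0,0],-1],
    [[0,0,0],-1],
    [[0,0,0],-1],
    [[0,0,0],-1]
  ]
}}

```text
time_s: 22.08
eef_pos: [0.6322, -0.0415, 0.1214]
orientation: [0.924, 0.382, 0.001, 0.0]
contact_force: [4.3, 3.9, 4.9]
opening: 0.0139
finger_force: 50.1
```

```bash
python3 st.py
```

```text
22.0833 [ 0.6322 -0.0415  0.1214] yaw 44.9 T [ 0.76  -0.757  0.319] F [4.3 3.9 4.9] q6 0.611 e6 0.20058 0.013925380674548748
```

Emit:
{"fn": "servo_tool", "kwargs": {
  "targets": [
    [[0,0,0],0],
    [[0,0,0],0],
    [[0,0,0],0],
    [[0,0,0],0],
    [[0,0,0],0],
    [[0,0,0],0]
  ],
  "claw": 0.05
}}

```text
time_s: 22.58
eef_pos: [0.6305, -0.0423, 0.1209]
orientation: [0.924, 0.383, -0.001, -0.0]
contact_force: [-1.1, 0.0, 0.2]
opening: 0.0487
finger_force: 0.0
```

Emit:
{"fn": "servo_tool", "kwargs": {
  "targets": [
    [[0,0,0.01],0],
    [[0,0,0.015],0],
    [[0,0,0.015],0],
    [[0,0,0.02],0],
    [[0,0,0.02],0],
    [[0,0,0.01],0],
    [[0,0,0],0],
    [[0,0,0],0],
    [[0,0,0],0]
  ]
}}

```text
time_s: 23.33
eef_pos: [0.6303, -0.042, 0.2102]
orientation: [0.924, 0.383, -0.001, -0.0]
contact_force: [-0.1, 0.2, -0.4]
opening: 0.0502
finger_force: 0.0
```

```bash
python3 st.py; python3 - <<'E'
from h import *
w=cap('wrist'); save(w,'w5.png',k=1.25)
uv=[(u,v) for v in range(480) for u in range(640)]; P=bydepth(w,uv); ok=(abs(P[:,1]+.041)<.04)&(abs(P[:,0]-.631)<.05)
m=ok&(P[:,2]>.138)&(P[:,2]<.157);print('bar',m.sum(),cv2.minAreaRect((P[m][:,:2]*1000).astype(np.float32)))
E
```

```text
23.3333 [ 0.6303 -0.042   0.2102] yaw 45.0 T [-0.044 -0.042 -0.031] F [-0.1  0.2 -0.4] q6 0.609 e6 0.00055 0.05018765656618178
bar 1550 ((631.5930786132812, -41.72403335571289), (49.55115509033203, 13.41916561126709), 45.32698059082031)
```

View pics/w5.png

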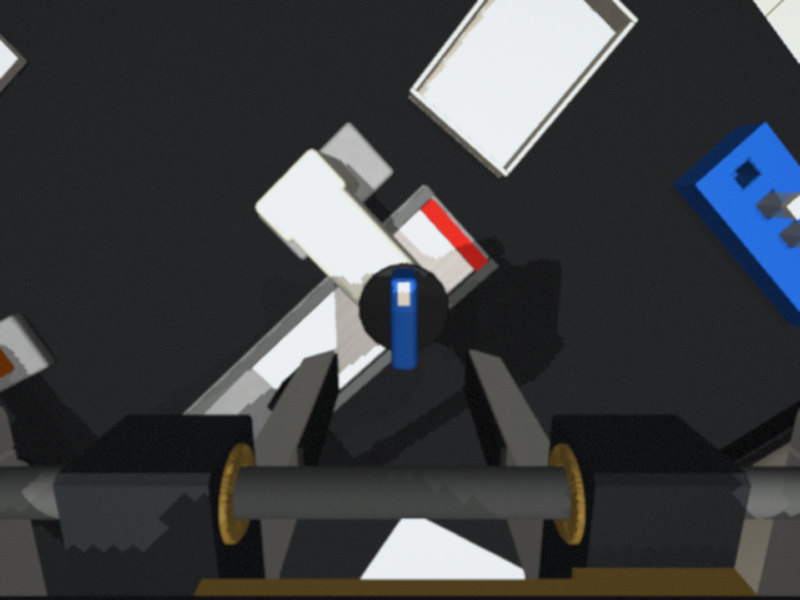

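The bar is at yaw 45.3° (picture (403,320)), matching the tool's 45°. The white plate's front edge meets the red stop at about (455,235), and the gripper is clear. Handing in.

```bash
python3 -c "
from cell import env
print(env.sign_off())"
```

```text
the job is handed in; nothing more can be done
None
```

The job is handed in, with no verdict returned: the slide is home against the red stop, the knob was turned about 90° past first touch (as measured from joint torque) and released, and nothing else on the bench was handled.

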